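Third hand: press the scanner holder against the sprung fence

TASK

Pick up the white and blue scanner holder, stand it on the bed of the aluminium fastening jig with its flange towards the steel fence, and press it squarely against the fence, flange mark in line with the fence's pointer, until the pointer's tip is in the green field; never let it reach the red one. Keep gripping and pressing steadily like that so that a colleague can drive the screws: you finish while still holding, and the gripper itself must not push on the jig. Leave the screwdriver, screw dish, hand scanner and tube rack where they are.

Things in the scene. Friction and masses are not known exactly. Their poses are not given: they have to be found in the camera images.
- holder: Loose scanner holder, 0.25 to 0.5 kg, upright on the bench, heading within 0.9 rad of straight ahead of the robot. White foot 90 x 90 x 10 mm; at its +x edge a blue flange 90 mm wide (y), 6 mm thick, up to 32 mm above the underside, white centre mark on top, two screw holes. A blue post stands in the middle. Origin: centre of the underside; x out through the flange, z up
- holder_post (a point): Where to grip the holder: centre of the blue post, 60 mm above the underside, straight above the origin; axes as the holder's. The post is 24 mm along x, 40 mm along y, solid to 72 mm above the underside, then two 10 mm prongs up to 88 mm. Best gripped from above across the 24 mm (fingers before and behind, 27 mm free to the flange)
- holder_face (a point): Point on the holder: middle of the lower edge of the flange's outer face, 45 mm ahead (+x) of the holder's origin, in the plane of the underside; axes as the holder's
- jig: Fastening jig, fixed. Flat aluminium bed 140 mm wide (y), x = -150 to 115 mm, top 25 mm above the bench. The steel fence stands across it at x = 0 at rest; behind it a blue block (x = 48 to 108 mm, top 60 mm above the bench) bears the scale. Origin: on the bench under the resting fence's front face; x: pressing direction from free bed to fence, within 0.35 rad of straight ahead; z up
- fence_face (a point): Middle of the lower edge of the fence's front face, at the height of the bed's top; moves with the fence; axes as the jig's. The fence is a steel plate 110 mm wide (y), 8 mm thick, its top 42 mm above the bed
- fence (a joint): How far the fence is pushed back along the jig's +x, m: 0 at rest, end stop 0.036. Spring 400 N/m without preload (0.017 is 6.8 N). A black pointer on the fence's top, on the jig's centre line, moves with it over the white scale: its tip is in the 10 mm green field from 0.012 to 0.022 (4.8 to 8.8 N) and enters the red field at 0.028 (11.2 N)
- screwdriver: Bystander: loose screwdriver with an orange handle lying between the work places; origin on its underside
- screw_dish: Bystander: loose yellow square dish of screws, 70 x 70 x 20 mm; origin: centre of the underside
- scanner: Bystander: loose black hand scanner lying on its side, head 85 x 65 x 45 mm, grey grip 110 mm long; origin on its underside, at the grip's end of the head
- tube_rack: Bystander: loose green rack 60 x 150 mm with capped tubes, 77 mm high; origin: centre of the underside
Mind the look-alikes: they are no part of the job. What is shaped like the holder but brown or orange is not meant.

How it is judged:
On the way, in this order (a step that is already met when the one before it is completed fails the run):
1. the holder is lifted off the bench in the gripper (height (world z) of holder above 0.02 m and contact force between the fingers and holder above 1 N), for 0.2 s.
2. the holder presses the fence back into the green field and stays there for a second (value of joint fence between 0.012 and 0.022 m and contact force between holder and jig above 3.5 N and x of holder_face in the frame of fence_face above -0.005 m), for 1 s.
At the end, for the whole second after the job is handed in: Gripped holder at rest on the bed (within 5 mm; upright and square within 4 degrees), flange on the fence (5 mm), centred within 6 mm, fence pushed back 12 to 22 mm (4.8 to 8.8 N), the robot itself not pushing on the jig; kept through the last second (all of step 2 and y of holder_face in the frame of fence_face between -0.006 and 0.006 m and z of holder_face in the frame of fence_face below 0.005 m and angle between the x axis of holder and the x axis of jig, either way round below 0.07 rad and angle between holder's own z axis and vertical below 0.07 rad and contact force between the fingers and holder above 1 N and contact force between each of the arm, the fingers and jig below 0.5 N and linear speed of holder below 0.02 m/s); the arm keeps its last pose, push and grip.
It fails at once if the fence is pushed into the red field (value of joint fence above 0.028 m).
It fails at once if a bystander is displaced by more than 30 mm (distance of any of screwdriver, screw_dish, scanner, tube_rack from where it was at the start of the episode above 0.03 m).
It also fails if it takes over 45 s, if anything falls off the work surface, if the arm or the gripper's body presses on something with over 40 N, if the wrist force passes 120 N, or if a joint passes its speed limit or range.

ROBOT

A 7-joint arm with a two-finger parallel gripper is mounted at the origin on the work surface. World frame = base frame: x ahead of the robot, y to its left, z up, the work surface at z = 0. Lengths are in m, angles in rad, forces in N, time in s.
With the tool pointing down it reaches from about 0.425 to 0.925 m from the base axis. Payload 6.8 kg.
Tool frame: the origin (TCP) lies between the finger pads; the fingertips stand r.tcp_to_tips ahead of it and the grasp point (between the pads) lies 3 mm ahead of it (r.tcp_to_tips is the distance from the TCP to the fingertips, in m); z points along the fingers, y is the line along which they close (so a half turn about z gives the same grasp; the last joint's range is limited). The gripper opens to 85 mm and grips with 20 to 120 N. Pads are 22 mm wide; open, the fingers measure 114 mm over their backs; the gripper's body (76 mm by 85 mm) begins 54 mm behind the grasp point. The pads swing forward as they close: fully open they stand 13 mm farther back than shut.
Start: joints at [-1.436, 0.477, 0.022, 1.555, -0.011, 1.109, -0.083], TCP at [0.162, 0.655, 0.233] pointing down, gripper open.
Joint ranges: [-2.96, 2.96], [-0.34, 2.1], [-1.41, 1.46], [0.24, 2.44], [-1.37, 4.51], [0.17, 1.92], [-2.96, 2.96]. Speed limits (rad/s): [2.39, 2.39, 3.14, 3.14, 3.14, 3.14, 3.14].

INTERFACE

Orientations are given as a rotation vector (axis times angle).
In Python, from bench import r gives the robot as it stands. The module is installed in compiled form; this text tells all that it offers.
- The arm moves only by the tool step_arm, never from a script. Its argument "moves" is a list of rows, each an object of numbers: "rx", "ry", "rz": the turn, a rotation vector about the tool's x, y, z in degrees; "dx", "dy", "dz": the shift along the tool's x, y, z in mm; "gripper": the opening, from -1 (shut) to 1 (fully open). In form: [{"rx": .., "ry": .., "rz": .., "dx": .., "dy": .., "dz": .., "gripper": ..}, ...]. A call has 1 to 20 rows; each row shifts and turns the commanded pose from where the row before left it, along the tool's axes as they then stand; what a row does not reach is not made up. A row lasts 1/8 s, in which the tool goes at most 62.5 mm and 10.7 degrees, less where a joint would pass 70% of its speed; a pose out of reach is approached as far as the arm can. A call is refused whole if a number of a shift passes 62.5 or a number of a turn 10.7, either way. A call with a gripper value outside its range is refused whole. The fingers move at their own pace and stop on an object; "grip_force" is the grip in N (left out, the last holds). Time passes only in rows, so rows that do not move let the fingers close. It gives the time, the measured TCP pose, the force, the opening and the grip force at its end, in the units of the state.
- r.get_obs(): the state, without advancing time (a new reading comes with each control period).
- r.grab_frame(name): name is "scene" or "top"; returns the picture (420x560x3 uint8, blue, green, red); there is no depth.
- r.camera_info(name): a dict with "mtx" (3x3 intrinsics, pixels), "D" ([k1, k2, p1, p2, k3] as OpenCV has them; the pictures are not rectified), "rvec" (rotation vector, rad) and "tvec" (3), from world to camera coordinates, as OpenCV has them. Camera axes: x right, y down, z forward; pixel columns grow to the right and rows downward; lengths in m; the calibration is good to about 2 mm. A picture is of the moment at which its call begins. camera_info takes no time and is no camera call.
- r.hand_in(): hands the job in; it is judged then, once.
The state is a dict: "clock": time; "joints": joint angles; "qvel": joint speeds; "tau": joint torques, N m; "tcp_pos": TCP position; "orientation": TCP orientation; "contact_force": force on the tool from outside, world axes, zero at the start; "moment": the same for the moment, N m; "grip_width": finger opening in m; "gripper_force": force on a finger pad.
Only numpy, scipy, OpenCV 4.12 (cv2) and the standard library are available. Lean on these libraries where they do the work, as an engineer would, in place of code of your own. Each camera call takes 0.05 s, during which the arm holds its last target. There are 200 camera calls.

## Working session

There is one attempt and no reset: what is moved stays moved. The work goes in short steps, Python scripts to look and compute and a tool call to move; the robot and the scene stay as the last step left them, time stands still between calls to the robot, and variables do not carry over. Pictures are saved under pics/ and viewed, at most 10 in all, crops included, and the job is handed in when it is done.

Besides the shell and the picture viewer there is one more tool, called after "Call:" by a JSON object that holds its "name" and its "arguments", one argument or row to a line. step_arm: Moves the arm, as the interface text tells. Its arguments: {"type":"object","properties":{"moves":{"type":"array","items":{"type":"object","properties":{"rx":{"type":"number"},"ry":{"type":"number"},"rz":{"type":"number"},"dx":{"type":"number"},"dy":{"type":"number"},"dz":{"type":"number"},"gripper":{"type":"number"}}}},"grip_force":{"type":"number"}},"required":["moves"]}

```bash
mkdir -p pics; python3 - <<'E'
from bench import r
import cv2,numpy as np
for n in("scene","top"):
    cv2.imwrite(f"pics/{n}0.png",r.grab_frame(n)); c=r.camera_info(n); print(n,np.round(c["mtx"],1).tolist(),c["D"],c["rvec"],c["tvec"])
print(r.get_obs(),r.tcp_to_tips)
E
```

```text
scene [[399.2, 0.0, 268.8], [0.0, 399.2, 213.0], [0.0, 0.0, 1.0]] [0.01823882 0.         0.         0.         0.        ] [ 1.90190848  1.67466294 -0.64166334] [-0.05603091 -0.35544762  1.65991916]
top [[446.4, 0.0, 281.8], [0.0, 446.4, 216.1], [0.0, 0.0, 1.0]] [-0.01045395  0.          0.          0.          0.        ] [ 2.10828826 -2.13408083  0.22299209] [0.00214377 0.55466378 1.20740816]
{'clock': 0.1, 'joints': array([-1.43608403,  0.47772585,  0.02230729,  1.5563805 , -0.01152808,
        1.10930163, -0.08310179]), 'qvel': array([ 0.00149337, -0.00265756, -0.00111908, -0.00403049,  0.00110611,
        0.0003769 , -0.00031924]), 'tau': array([ 3.98493881e-03, -5.97763467e+01,  1.61367517e+00, -2.81955117e+01,
        1.28454203e-02,  5.04954223e-03, -1.65861616e-05]), 'tcp_pos': array([0.16214315, 0.65466927, 0.23190482]), 'orientation': array([-3.80399977e-01, -3.11835263e+00,  2.64514734e-03]), 'contact_force': array([-0.6358506 ,  0.72127269, -0.54406249]), 'moment': array([-0.00951048,  0.01040204,  0.02126738]), 'gripper_force': 0.0, 'grip_width': 0.08541025306824095} 0.022
```

View pics/scene0.png

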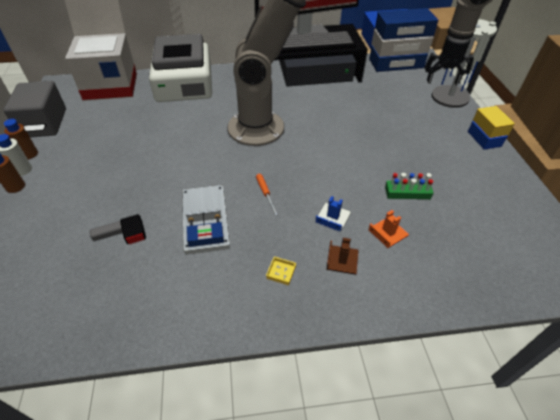

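View pics/top0.png

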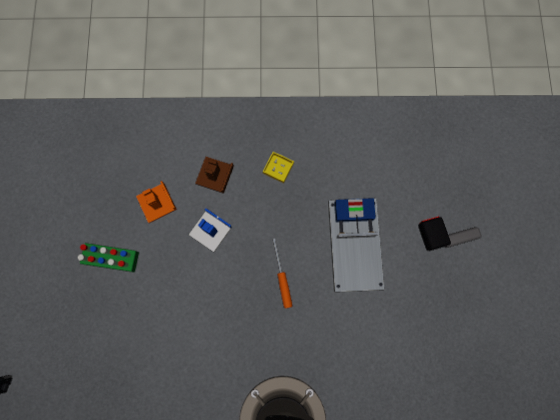

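The candidates in the top view are white/blue at (211,230), brown at (214,174) and orange at (156,202). Only the first is white and blue, so I'll confirm it in an enlarged crop next to the jig and measure in the same step.

```bash
cat >h.py <<'E'
from bench import r
import cv2,numpy as np
def plane(name,px,z):
    c=r.camera_info(name);R=cv2.Rodrigues(c["rvec"])[0]
    u=cv2.undistortPoints(np.float64(px).reshape(-1,1,2),c["mtx"],c["D"]).reshape(-1,2)
    d=np.c_[u,np.ones(len(u))]@R; o=-R.T@np.ravel(c["tvec"])
    return (o+d*((z-o[2])/d[:,2])[:,None])[:,:2]
def proj(name,P):
    c=r.camera_info(name)
    return cv2.projectPoints(np.float64(P).reshape(-1,1,3),c["rvec"],c["tvec"],c["mtx"],c["D"])[0].reshape(-1,2)
def rect(name,mask,z):
    cs=max(cv2.findContours(mask,0,2)[0],key=cv2.contourArea)
    p=plane(name,cs.reshape(-1,2),z)
    q=cv2.minAreaRect(np.float32(p*1000)); return q,cv2.boxPoints(q)
E
python3 - <<'E'
from h import *
im=cv2.imread("pics/top0.png")
a=cv2.resize(im[200:260,180:240],None,fx=6.5,fy=6.5,interpolation=cv2.INTER_CUBIC)
b=cv2.resize(im[190:300,315:395],None,fx=5,fy=5,interpolation=cv2.INTER_CUBIC)
o=np.zeros((550,800,3),np.uint8);o[:390,:390]=a;o[:550,395:795]=b
cv2.imwrite("pics/crop0.png",o)
hsv=cv2.cvtColor(im,cv2.COLOR_BGR2HSV)
blue=cv2.inRange(hsv,(100,120,50),(130,255,255))
white=cv2.inRange(hsv,(0,0,170),(180,60,255))
def roi(m,x0,x1,y0,y1):
    k=np.zeros_like(m);k[y0:y1,x0:x1]=m[y0:y1,x0:x1];return k
w=roi(white,180,240,200,260);b=roi(blue,180,240,200,260)
print("foot",rect("top",w|b,.01)); print("white",rect("top",w,.01))
n,l,s,c=cv2.connectedComponentsWithStats(b)
for i in range(1,n):
    if s[i,4]>5: print(s[i],c[i],[rect("top",np.uint8(l==i)*255,z) for z in(.032,.088)])
bed=roi(cv2.inRange(hsv,(0,0,105),(180,60,255)),315,395,190,300)
print("bed",cv2.boundingRect(bed),rect("top",bed,.025))
bl=roi(blue,315,395,190,230);print("block",rect("top",bl,.06))
E
```

```text
foot (((522.01513671875, 206.844970703125), (84.9384994506836, 78.61630249023438), 55.618804931640625), array([[465.59192, 193.99231],
       [530.4739 , 149.59799],
       [578.43835, 219.69763],
       [513.5564 , 264.09195]], dtype=float32))
white (((522.01513671875, 206.844970703125), (84.9384994506836, 78.61630249023438), 55.618804931640625), array([[465.59192, 193.99231],
       [530.4739 , 149.59799],
       [578.43835, 219.69763],
       [513.5564 , 264.09195]], dtype=float32))
[205 208  12  10  32] [210.5 212.5] [(((572.33642578125, 200.61322021484375), (41.73887634277344, 5.609501361846924), 55.617252349853516), array([[558.2364 , 184.9739 ],
       [562.8658 , 181.80612],
       [586.43646, 216.25253],
       [581.80707, 219.42032]], dtype=float32)), (((560.4578857421875, 192.14410400390625), (39.885677337646484, 5.360443592071533), 55.61725616455078), array([[546.9839 , 177.19917],
       [551.4077 , 174.17204],
       [573.9319 , 207.08904],
       [569.50806, 210.11617]], dtype=float32))]
[218 217  13  10  33] [224.18181818 221.63636364] [(((544.9959716796875, 160.69081
[... 831 characters left out ...]
50977), 55.73199462890625), array([[497.6484 , 189.61613],
       [517.63544, 175.99828],
       [543.89087, 214.53358],
       [523.9039 , 228.15144]], dtype=float32))]
bed (329, 198, 55, 94) (((477.5289611816406, -216.4368133544922), (264.6221008300781, 140.369140625), 1.7844289541244507), array([[ 343.0966 , -150.40634],
       [ 347.46756, -290.7074 ],
       [ 611.9613 , -282.4673 ],
       [ 607.59033, -142.16623]], dtype=float32))
block (((572.370849609375, -184.68008422851562), (53.148738861083984, 57.98296356201172), 89.38400268554688), array([[ 543.09534, -210.94122],
       [ 601.07495, -211.5646 ],
       [ 601.64636, -158.41895],
       [ 543.66675, -157.79556]], dtype=float32))
```

View pics/crop0.png

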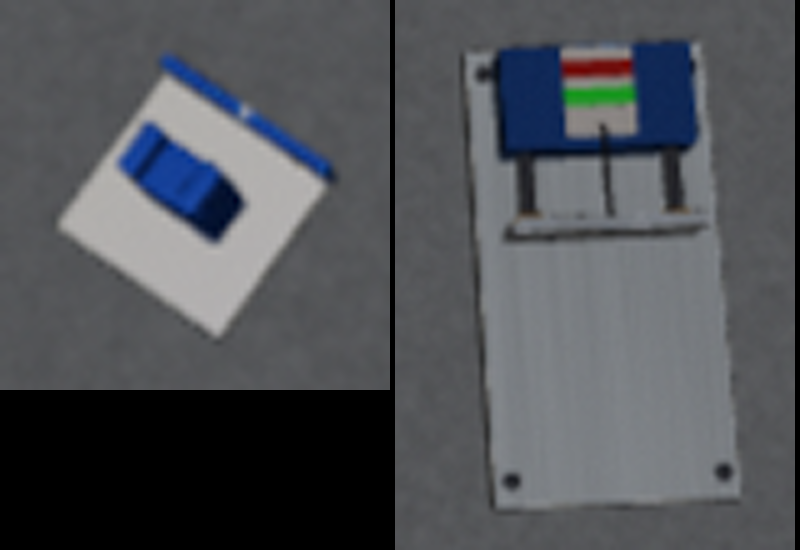

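The crop shows the white and blue holder. Its foot is centred near (211,230), its flange faces upper right and the mark is at about (218,217). The jig's fence is near (358,235), with the pointer tip at about (356,215) just short of green. The estimates:
- **Holder:** (0.525, 0.204), yaw -34.4°
- **Jig:** origin (0.495, -0.216), yaw 1.8°

I'm setting out now.

Call:
{"name": "step_arm", "arguments": {
  "moves": [
    {"dx":-33,"dy":-25},
    {"dx":-33,"dy":-25},
    {"dx":-33,"dy":-25},
    {"dx":-33,"dy":-25},
    {"dx":-33,"dy":-25},
    {"dx":-33,"dy":-25},
    {"dx":-33,"dy":-25},
    {"dx":-33,"dy":-25},
    {"dx":-33,"dy":-25},
    {"dx":-33,"dy":-25},
    {"dx":-33,"dy":-25},
    {"dx":-33,"dy":-25},
    {"dx":-33,"dy":-25},
    {"dx":-33,"dy":-25},
    {}
  ],
  "grip_force": 40
}}

```text
invalid input at $.moves[0]: expected keys rx, ry, rz, dx, dy, dz, gripper
```

Call:
{"name": "step_arm", "arguments": {
  "moves": [
    {"rz":10},
    {"rz":10},
    {"rz":10},
    {"rz":10},
    {"rz":10},
    {"rz":10},
    {"rz":10},
    {"rz":10},
    {"rz":10},
    {"rz":10},
    {"rz":10},
    {}
  ]
}}

```text
invalid input at $.moves[0]: expected keys rx, ry, rz, dx, dy, dz, gripper
```

```bash
cat >>h.py <<'E'
from scipy.spatial.transform import Rotation as Ro
def togo(p,yaw):
    """tool-frame shift in mm (after the turn) and turn in deg to reach TCP p with tool y at yaw (deg), tool down"""
    o=r.get_obs();R=Ro.from_rotvec(o["orientation"]).as_matrix()
    c,s=np.cos(np.radians(yaw)),np.sin(np.radians(yaw))
    T=np.array([[-s,c,0],[c,s,0],[0,0,-1]])  # columns: x,y,z
    y=np.array([c,s,0]);z=np.array([0,0,-1.]);x=np.cross(y,z);T=np.c_[x,y,z]
    print("t",o["clock"],"tcp",o["tcp_pos"].round(4),"F",o["contact_force"].round(1),"M",o["moment"].round(2),"w",round(o["grip_width"],4),"g",o["gripper_force"])
    d=(np.array(p)-o["tcp_pos"])*1000
    print("turn tool deg",np.degrees(Ro.from_matrix(R.T@T).as_rotvec()).round(2),"shift now",(R.T@d).round(1),"after turn",(T.T@d).round(1))
E
python3 - <<'E'
from h import *
togo([.525,.2044,.15],-34.4)
im=r.grab_frame("top");cv2.imwrite("pics/top1.png",im)
t=np.radians(1.78)
print(plane("top",[[356.4,215],[357.6,233]],.069))
print(proj("top",[[.495,-.216,.067]]))
E
```

```text
t 0.1 tcp [0.1621 0.6547 0.2319] F [-0.6  0.7 -0.5] M [-0.01  0.01  0.02] w 0.0854 g 0.0
turn tool deg [-6.0000e-02  1.0000e-01  1.1049e+02] shift now [-460.5 -349.7   82.5] after turn [-166.5  553.8   81.9]
[[ 0.55273672 -0.21368558]
 [ 0.50161362 -0.21467232]]
[[358.06015103 235.45678344]]
```

Call:
{"name": "step_arm", "arguments": {
  "moves": [
    {"rx":0,"ry":0,"rz":0,"dx":-33,"dy":-25,"dz":0,"gripper":1},
    {"rx":0,"ry":0,"rz":0,"dx":-33,"dy":-25,"dz":0,"gripper":1},
    {"rx":0,"ry":0,"rz":0,"dx":-33,"dy":-25,"dz":0,"gripper":1},
    {"rx":0,"ry":0,"rz":0,"dx":-33,"dy":-25,"dz":0,"gripper":1},
    {"rx":0,"ry":0,"rz":0,"dx":-33,"dy":-25,"dz":0,"gripper":1},
    {"rx":0,"ry":0,"rz":0,"dx":-33,"dy":-25,"dz":0,"gripper":1},
    {"rx":0,"ry":0,"rz":0,"dx":-33,"dy":-25,"dz":0,"gripper":1},
    {"rx":0,"ry":0,"rz":0,"dx":-33,"dy":-25,"dz":0,"gripper":1},
    {"rx":0,"ry":0,"rz":0,"dx":-33,"dy":-25,"dz":0,"gripper":1},
    {"rx":0,"ry":0,"rz":0,"dx":-33,"dy":-25,"dz":0,"gripper":1},
    {"rx":0,"ry":0,"rz":0,"dx":-33,"dy":-25,"dz":0,"gripper":1},
    {"rx":0,"ry":0,"rz":0,"dx":-33,"dy":-25,"dz":0,"gripper":1},
    {"rx":0,"ry":0,"rz":0,"dx":-33,"dy":-25,"dz":0,"gripper":1},
    {"rx":0,"ry":0,"rz":0,"dx":-33,"dy":-25,"dz":0,"gripper":1}
  ],
  "grip_force": 40
}}

```text
clock: 1.9
tcp_pos: [0.5271, 0.2032, 0.2326]
orientation: [-0.38, -3.118, 0.0]
contact_force: [0.1, 0.3, -1.1]
grip_width: 0.0851
gripper_force: 0.0
```

Call:
{"name": "step_arm", "arguments": {
  "moves": [
    {"rx":0,"ry":0,"rz":10,"dx":0,"dy":0,"dz":0,"gripper":1},
    {"rx":0,"ry":0,"rz":10,"dx":0,"dy":0,"dz":0,"gripper":1},
    {"rx":0,"ry":0,"rz":10,"dx":0,"dy":0,"dz":0,"gripper":1},
    {"rx":0,"ry":0,"rz":10,"dx":0,"dy":0,"dz":0,"gripper":1},
    {"rx":0,"ry":0,"rz":10,"dx":0,"dy":0,"dz":0,"gripper":1},
    {"rx":0,"ry":0,"rz":10,"dx":0,"dy":0,"dz":0,"gripper":1},
    {"rx":0,"ry":0,"rz":10,"dx":0,"dy":0,"dz":0,"gripper":1},
    {"rx":0,"ry":0,"rz":10,"dx":0,"dy":0,"dz":0,"gripper":1},
    {"rx":0,"ry":0,"rz":10,"dx":0,"dy":0,"dz":0,"gripper":1},
    {"rx":0,"ry":0,"rz":10,"dx":0,"dy":0,"dz":0,"gripper":1},
    {"rx":0,"ry":0,"rz":10,"dx":0,"dy":0,"dz":0,"gripper":1},
    {"rx":0,"ry":0,"rz":0,"dx":0,"dy":0,"dz":0,"gripper":1}
  ]
}}

```text
clock: 3.4
tcp_pos: [0.5263, 0.2045, 0.2326]
orientation: [2.771, 1.479, -0.001]
contact_force: [-0.4, 0.1, 0.6]
grip_width: 0.0855
gripper_force: 0.0
```

```bash
python3 - <<'E'
from h import *
togo([.525,.2044,.15],-34.4)
E
```

```text
t 3.4 tcp [0.5263 0.2045 0.2326] F [-0.4  0.1  0.6] M [ 0.05 -0.01 -0.01] w 0.0855 g 0.0
turn tool deg [-0.    0.03  0.59] shift now [-0.8 -1.1 82.6] after turn [-0.8 -1.  82.6]
```

Call:
{"name": "step_arm", "arguments": {
  "moves": [
    {"rx":0,"ry":0,"rz":0.6,"dx":-1,"dy":-1,"dz":30,"gripper":1},
    {"rx":0,"ry":0,"rz":0,"dx":0,"dy":0,"dz":35,"gripper":1},
    {"rx":0,"ry":0,"rz":0,"dx":0,"dy":0,"dz":35,"gripper":1},
    {"rx":0,"ry":0,"rz":0,"dx":0,"dy":0,"dz":30,"gripper":1},
    {"rx":0,"ry":0,"rz":0,"dx":0,"dy":0,"dz":20,"gripper":1},
    {"rx":0,"ry":0,"rz":0,"dx":0,"dy":0,"dz":12,"gripper":1},
    {"rx":0,"ry":0,"rz":0,"dx":0,"dy":0,"dz":7,"gripper":1},
    {"rx":0,"ry":0,"rz":0,"dx":0,"dy":0,"dz":0,"gripper":1},
    {"rx":0,"ry":0,"rz":0,"dx":0,"dy":0,"dz":0,"gripper":1}
  ]
}}

```text
clock: 4.53
tcp_pos: [0.5257, 0.2043, 0.0645]
orientation: [-2.78, -1.463, -0.002]
contact_force: [-0.1, -0.6, -0.4]
grip_width: 0.0853
gripper_force: 0.0
```

```bash
python3 - <<'E'
from h import *
togo([.525,.2044,.063],-34.4)
im=r.grab_frame("scene");tp=r.grab_frame("top")
print(proj("scene",[[.525,.204,.05]]))
a=cv2.resize(im[150:260,280:400],None,fx=5,fy=5,interpolation=cv2.INTER_CUBIC)
cv2.imwrite("pics/s2.png",a)
E
```

```text
t 4.525 tcp [0.5257 0.2043 0.0645] F [-0.1 -0.6 -0.4] M [-0.    0.06 -0.05] w 0.0853 g 0.0
turn tool deg [ 0.02 -0.06 -0.09] shift now [-0.3 -0.6  1.5] after turn [-0.3 -0.6  1.5]
[[333.78589064 207.65112356]]
```

View pics/s2.png

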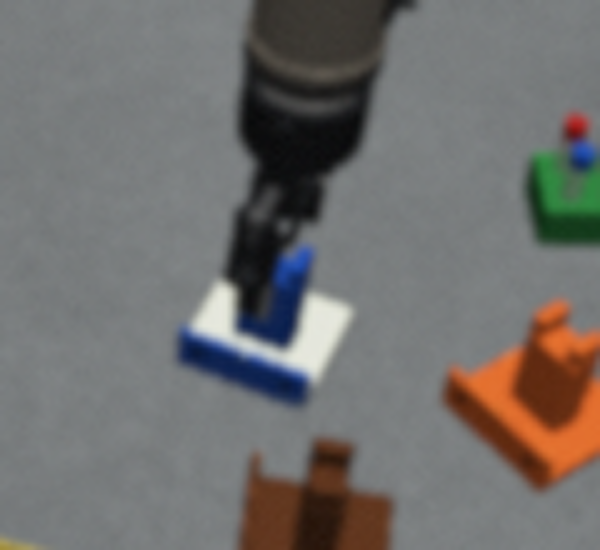

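The front finger, at crop (255,270), is ahead of the post and clear of the flange. I'll check that its offset is only perspective by projecting the expected points into the crop.

```bash
python3 - <<'E'
from h import *
c,s=np.cos(np.radians(-34.4)),np.sin(np.radians(-34.4))
def H(x,y,z): return [.525+c*x-s*y,.2044+s*x+c*y,z]
P=[H(-45,0,0)]
P=[H(.05,0,.055),H(.045,.045,.032),H(.045,-.045,.032),H(.045,.045,0),H(.045,-.045,0),H(-.045,.045,.01),H(0,.015,.088),H(0,-.015,.088)]
print(((proj("scene",P)-[280,150])*5).round(0))
E
```

```text
[[242. 335.]
 [307. 378.]
 [176. 330.]
 [301. 410.]
 [172. 361.]
 [351. 306.]
 [299. 256.]
 [254. 240.]]
```

The predictions match the picture to within a few crop pixels (about 1 mm). Closing and lifting.

Call:
{"name": "step_arm", "arguments": {
  "moves": [
    {"rx":0,"ry":0,"rz":0,"dx":0,"dy":-0.6,"dz":1.5,"gripper":-1},
    {"rx":0,"ry":0,"rz":0,"dx":0,"dy":0,"dz":0,"gripper":-1},
    {"rx":0,"ry":0,"rz":0,"dx":0,"dy":0,"dz":0,"gripper":-1},
    {"rx":0,"ry":0,"rz":0,"dx":0,"dy":0,"dz":0,"gripper":-1},
    {"rx":0,"ry":0,"rz":0,"dx":0,"dy":0,"dz":0,"gripper":-1},
    {"rx":0,"ry":0,"rz":0,"dx":0,"dy":0,"dz":0,"gripper":-1},
    {"rx":0,"ry":0,"rz":0,"dx":0,"dy":0,"dz":0,"gripper":-1},
    {"rx":0,"ry":0,"rz":0,"dx":0,"dy":0,"dz":0,"gripper":-1}
  ],
  "grip_force": 60
}}

```text
clock: 5.62
tcp_pos: [0.5247, 0.2046, 0.0624]
orientation: [-2.78, -1.462, -0.0]
contact_force: [-2.9, -0.3, 5.5]
grip_width: 0.0228
gripper_force: 59.2
```

Call:
{"name": "step_arm", "arguments": {
  "moves": [
    {"rx":0,"ry":0,"rz":0,"dx":0,"dy":0,"dz":-5,"gripper":-1},
    {"rx":0,"ry":0,"rz":0,"dx":0,"dy":0,"dz":-15,"gripper":-1},
    {"rx":0,"ry":0,"rz":0,"dx":0,"dy":0,"dz":-25,"gripper":-1},
    {"rx":0,"ry":0,"rz":0,"dx":0,"dy":0,"dz":-25,"gripper":-1},
    {"rx":0,"ry":0,"rz":0,"dx":0,"dy":0,"dz":-25,"gripper":-1},
    {"rx":0,"ry":0,"rz":0,"dx":0,"dy":0,"dz":-15,"gripper":-1},
    {"rx":0,"ry":0,"rz":0,"dx":0,"dy":0,"dz":0,"gripper":-1}
  ]
}}

```text
clock: 6.5
tcp_pos: [0.5253, 0.2047, 0.1734]
orientation: [-2.78, -1.462, -0.003]
contact_force: [-0.7, -0.6, -3.0]
grip_width: 0.0224
gripper_force: 59.2
```

```bash
python3 - <<'E'
from h import *
t=np.radians(1.8);J=np.array([.495,-.216])
q=J-.085*np.array([np.cos(t),np.sin(t)])   # holder 85 mm before fence: 40 mm free
print(q); togo([*q,.173],1.8)
E
```

```text
[ 0.41004194 -0.21866991]
t 6.5 tcp [0.5253 0.2047 0.1734] F [-0.7 -0.6 -3. ] M [ 0.08  0.01 -0.02] w 0.0224 g 59.20941285789013
turn tool deg [  0.08  -0.1  -36.31] shift now [-4.141e+02  1.449e+02 -4.000e-01] after turn [-4.196e+02 -1.285e+02  4.000e-01]
```

Call:
{"name": "step_arm", "arguments": {
  "moves": [
    {"rx":0,"ry":0,"rz":0,"dx":-20,"dy":7,"dz":0,"gripper":-1},
    {"rx":0,"ry":0,"rz":0,"dx":-32,"dy":11,"dz":0,"gripper":-1},
    {"rx":0,"ry":0,"rz":0,"dx":-32,"dy":11,"dz":0,"gripper":-1},
    {"rx":0,"ry":0,"rz":0,"dx":-32,"dy":11,"dz":0,"gripper":-1},
    {"rx":0,"ry":0,"rz":0,"dx":-32,"dy":11,"dz":0,"gripper":-1},
    {"rx":0,"ry":0,"rz":0,"dx":-32,"dy":11,"dz":0,"gripper":-1},
    {"rx":0,"ry":0,"rz":0,"dx":-32,"dy":11,"dz":0,"gripper":-1},
    {"rx":0,"ry":0,"rz":0,"dx":-32,"dy":11,"dz":0,"gripper":-1},
    {"rx":0,"ry":0,"rz":0,"dx":-32,"dy":11,"dz":0,"gripper":-1},
    {"rx":0,"ry":0,"rz":0,"dx":-32,"dy":11,"dz":0,"gripper":-1},
    {"rx":0,"ry":0,"rz":0,"dx":-32,"dy":11,"dz":0,"gripper":-1},
    {"rx":0,"ry":0,"rz":0,"dx":-32,"dy":12,"dz":0,"gripper":-1},
    {"rx":0,"ry":0,"rz":0,"dx":-32,"dy":12,"dz":0,"gripper":-1},
    {"rx":0,"ry":0,"rz":0,"dx":-20,"dy":8,"dz":0,"gripper":-1},
    {"rx":0,"ry":0,"rz":-9,"dx":0,"dy":0,"dz":0,"gripper":-1},
    {"rx":0,"ry":0,"rz":-9,"dx":0,"dy":0,"dz":0,"gripper":-1},
    {"rx":0,"ry":0,"rz":-9,"dx":0,"dy":0,"dz":0,"gripper":-1},
    {"rx":0,"ry":0,"rz":-9.3,"dx":0,"dy":0,"dz":0,"gripper":-1},
    {"rx":0,"ry":0,"rz":0,"dx":0,"dy":0,"dz":0,"gripper":-1}
  ]
}}

```text
clock: 8.88
tcp_pos: [0.4055, -0.2297, 0.1715]
orientation: [-2.188, -2.252, 0.001]
contact_force: [-0.1, -0.4, -2.5]
grip_width: 0.0222
gripper_force: 59.1
```

```bash
python3 - <<'E'
from h import *
togo([.41,-.2187,.092],1.8)
im=r.grab_frame("top");cv2.imwrite("pics/top3.png",im)
cv2.imwrite("pics/c3.png",cv2.resize(im[180:300,300:420],None,fx=5,fy=5,interpolation=cv2.INTER_CUBIC))
E
```

```text
t 8.875 tcp [ 0.4055 -0.2297  0.1715] F [-0.1 -0.4 -2.5] M [0.03 0.03 0.  ] w 0.0222 g 59.13117773830891
turn tool deg [-0.11 -0.04 -0.17] shift now [10.8  5.  79.5] after turn [10.8  4.9 79.5]
```

View pics/c3.png

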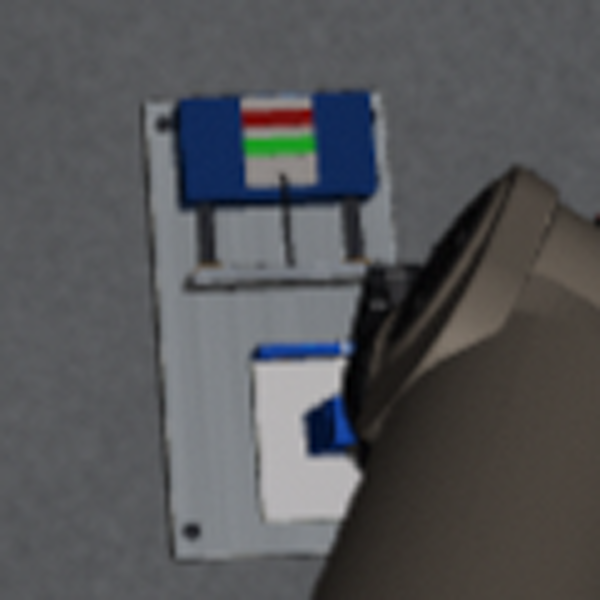

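The holder hangs over the free bed. Its flange's left end is at crop (255,353) and its mark at (347,347). It hangs to the right of the pointer at crop (283,178), as the reading says. Correcting and lowering.

Call:
{"name": "step_arm", "arguments": {
  "moves": [
    {"rx":0,"ry":0,"rz":-0.2,"dx":11,"dy":5,"dz":10,"gripper":-1},
    {"rx":0,"ry":0,"rz":0,"dx":0,"dy":0,"dz":25,"gripper":-1},
    {"rx":0,"ry":0,"rz":0,"dx":0,"dy":0,"dz":22,"gripper":-1},
    {"rx":0,"ry":0,"rz":0,"dx":0,"dy":0,"dz":14,"gripper":-1},
    {"rx":0,"ry":0,"rz":0,"dx":0,"dy":0,"dz":6,"gripper":-1},
    {"rx":0,"ry":0,"rz":0,"dx":0,"dy":0,"dz":2,"gripper":-1},
    {"rx":0,"ry":0,"rz":0,"dx":0,"dy":0,"dz":0,"gripper":-1}
  ]
}}

```text
clock: 9.8
tcp_pos: [0.4122, -0.2183, 0.0936]
orientation: [2.182, 2.259, 0.001]
contact_force: [-0.4, 0.4, -3.1]
grip_width: 0.0222
gripper_force: 59.1
```

```bash
python3 - <<'E'
from h import *
togo([.41,-.2187,.0895],1.8)
im=r.grab_frame("scene");cv2.imwrite("pics/s4full.png",im)
tp=r.grab_frame("top");cv2.imwrite("pics/t4full.png",tp)
o=np.hstack([cv2.resize(im[175:260,170:240],None,fx=5.6,fy=6.5,interpolation=cv2.INTER_CUBIC),cv2.resize(tp[190:300,325:395],(392,552),interpolation=cv2.INTER_CUBIC)])
cv2.imwrite("pics/c4.png",o);print(o.shape)
E
```

```text
t 9.8 tcp [ 0.4122 -0.2183  0.0936] F [-0.4  0.4 -3.1] M [-0.01  0.01  0.05] w 0.0222 g 59.07584108412266
turn tool deg [0.04 0.01 0.17] shift now [-0.3 -2.2  4.1] after turn [-0.3 -2.2  4.1]
(552, 784, 3)
```

View pics/c4.png

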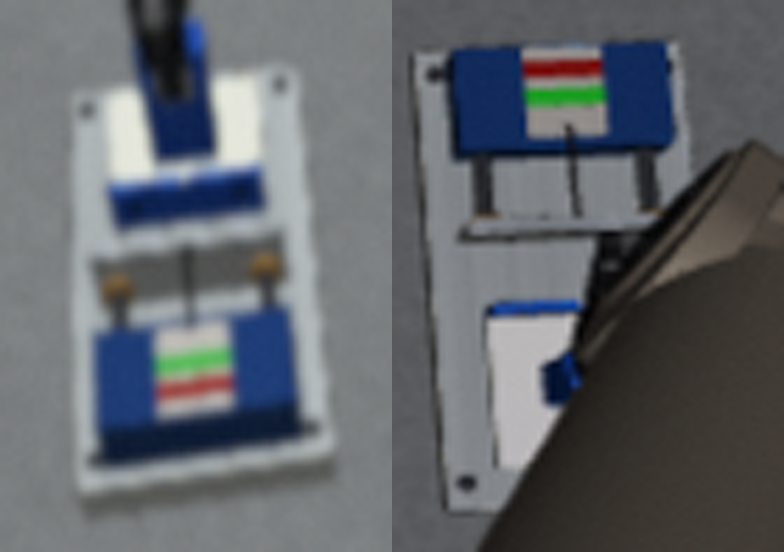

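Left (scene) half: the flange mark is at crop (184,180), the pointer root at (187,245) and the tip at (190,325), so they look nearly in line. I'll turn this into millimetres.

```bash
python3 - <<'E'
from h import *
f=lambda p:np.array(p)/[5.6,6.5]+[170-.41,175-.42]
t=np.radians(1.8);c,s=np.cos(t),np.sin(t);J=np.array([.495,-.216])
def jf(w): d=w-J; return (np.c_[d@[c,s],d@[-s,c]]*1000).round(1)
print("mark",jf(plane("scene",f([[184,180]]),.0615)))
print("flange top outer corners",jf(plane("scene",f([[114,195],[262,177]]),.0615)))
print("pointer root,tip",jf(plane("scene",f([[187,245],[191,327]]),.069)))
print("fence top rear corners",jf(plane("scene",f([[92,262],[283,238]]),.067)))
print("bed corners",jf(plane("scene",f([[78,95],[290,68],[335,450],[80,490]]),.025)))
E
```

```text
mark [[-39.3   0.5]]
flange top outer corners [[-35.7 -40. ]
 [-34.   45.4]]
pointer root,tip [[11.3  0.9]
 [63.6  0.6]]
fence top rear corners [[ 11.9 -52.5]
 [ 13.8  54.6]]
bed corners [[-147.3  -65.2]
 [-146.2   66.6]
 [ 115.2   71.4]
 [ 116.   -67.8]]
```

Mark and pointer agree within about 0.5 mm, the flange is parallel to the fence, and the gap is about 38–40 mm. I'll lower it to the bed and approach.

Call:
{"name": "step_arm", "arguments": {
  "moves": [
    {"rx":0,"ry":0,"rz":0,"dx":0,"dy":0,"dz":2,"gripper":-1},
    {"rx":0,"ry":0,"rz":0,"dx":0,"dy":0,"dz":1.5,"gripper":-1},
    {"rx":0,"ry":0,"rz":0,"dx":0,"dy":0,"dz":1,"gripper":-1},
    {"rx":0,"ry":0,"rz":0,"dx":0,"dy":0,"dz":0,"gripper":-1},
    {"rx":0,"ry":0,"rz":0,"dx":0,"dy":0,"dz":0,"gripper":-1}
  ]
}}

```text
clock: 10.52
tcp_pos: [0.4119, -0.2182, 0.0888]
orientation: [-2.183, -2.26, 0.0]
contact_force: [0.4, -0.1, -3.1]
grip_width: 0.0225
gripper_force: 59.1
```

Call:
{"name": "step_arm", "arguments": {
  "moves": [
    {"rx":0,"ry":0,"rz":0,"dx":0,"dy":5,"dz":0,"gripper":-1},
    {"rx":0,"ry":0,"rz":0,"dx":0,"dy":8,"dz":0,"gripper":-1},
    {"rx":0,"ry":0,"rz":0,"dx":0,"dy":8,"dz":0,"gripper":-1},
    {"rx":0,"ry":0,"rz":0,"dx":0,"dy":7,"dz":0,"gripper":-1},
    {"rx":0,"ry":0,"rz":0,"dx":0,"dy":5,"dz":0,"gripper":-1},
    {"rx":0,"ry":0,"rz":0,"dx":0,"dy":0,"dz":0,"gripper":-1},
    {"rx":0,"ry":0,"rz":0,"dx":0,"dy":0,"dz":0,"gripper":-1}
  ]
}}

```text
clock: 11.4
tcp_pos: [0.4445, -0.2171, 0.0887]
orientation: [-2.183, -2.259, 0.0]
contact_force: [-0.2, 0.9, -2.7]
grip_width: 0.0224
gripper_force: 59.2
```

```bash
python3 - <<'E'
from h import *
togo([.4668,-.2168,.0885],1.8)
E
```

```text
t 11.4 tcp [ 0.4445 -0.2171  0.0887] F [-0.2  0.9 -2.7] M [ 0.   -0.01 -0.03] w 0.0224 g 59.174237698316574
turn tool deg [-0.03 -0.01  0.17] shift now [-0.5 22.3  0.2] after turn [-0.4 22.3  0.2]
```

Call:
{"name": "step_arm", "arguments": {
  "moves": [
    {"rx":0,"ry":0,"rz":0,"dx":0,"dy":0,"dz":1,"gripper":-1},
    {"rx":0,"ry":0,"rz":0,"dx":0,"dy":3,"dz":0,"gripper":-1},
    {"rx":0,"ry":0,"rz":0,"dx":0,"dy":3,"dz":0,"gripper":-1},
    {"rx":0,"ry":0,"rz":0,"dx":0,"dy":3,"dz":0,"gripper":-1},
    {"rx":0,"ry":0,"rz":0,"dx":0,"dy":2,"dz":0,"gripper":-1},
    {"rx":0,"ry":0,"rz":0,"dx":0,"dy":2,"dz":0,"gripper":-1},
    {"rx":0,"ry":0,"rz":0,"dx":0,"dy":2,"dz":0,"gripper":-1},
    {"rx":0,"ry":0,"rz":0,"dx":0,"dy":0,"dz":0,"gripper":-1},
    {"rx":0,"ry":0,"rz":0,"dx":0,"dy":0,"dz":0,"gripper":-1}
  ]
}}

```text
clock: 12.52
tcp_pos: [0.4595, -0.2165, 0.0876]
orientation: [-2.182, -2.259, 0.001]
contact_force: [-3.6, -0.6, -2.1]
grip_width: 0.0222
gripper_force: 59.3
```

```bash
python3 - <<'E'
from h import *
togo([.4668,-.2168,.0885],1.8)
im=r.grab_frame("scene");tp=r.grab_frame("top")
o=np.hstack([cv2.resize(im[175:260,170:240],None,fx=5.6,fy=6.5,interpolation=cv2.INTER_CUBIC),cv2.resize(tp[190:300,325:395],(392,552),interpolation=cv2.INTER_CUBIC)])
cv2.imwrite("pics/c5.png",o)
E
```

```text
t 12.525 tcp [ 0.4595 -0.2165  0.0876] F [-3.6 -0.6 -2.1] M [-0.1   0.87 -0.03] w 0.0222 g 59.32411082088947
turn tool deg [-0.04 -0.01  0.18] shift now [-0.5  7.3 -0.9] after turn [-0.5  7.3 -0.9]
```

View pics/c5.png

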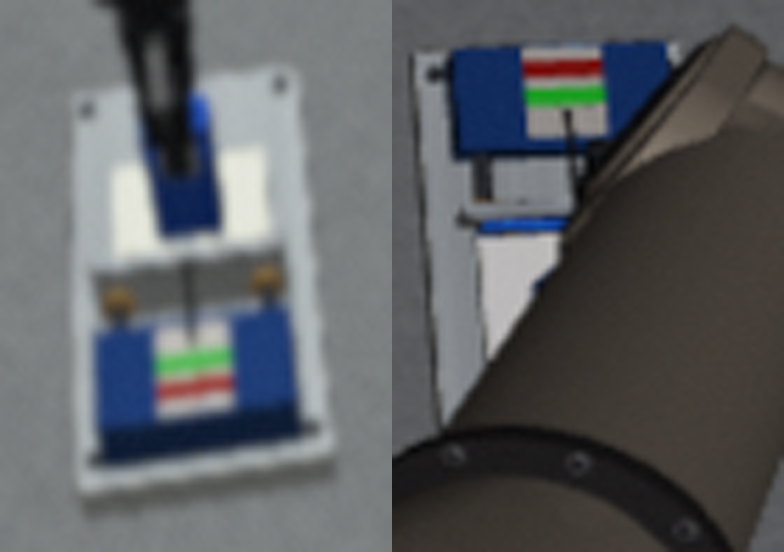

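Scene view: the flange is against the fence and the pointer tip, at top-view crop (568,110), is just short of green. The force of 3.6 N puts the fence at about 9 mm, so I need about 8 mm more.

Call:
{"name": "step_arm", "arguments": {
  "moves": [
    {"rx":0,"ry":0,"rz":0,"dx":0,"dy":1.5,"dz":0,"gripper":-1},
    {"rx":0,"ry":0,"rz":0,"dx":0,"dy":1.5,"dz":0,"gripper":-1},
    {"rx":0,"ry":0,"rz":0,"dx":0,"dy":1.5,"dz":0,"gripper":-1},
    {"rx":0,"ry":0,"rz":0,"dx":0,"dy":1.5,"dz":0,"gripper":-1},
    {"rx":0,"ry":0,"rz":0,"dx":0,"dy":1,"dz":0,"gripper":-1},
    {"rx":0,"ry":0,"rz":0,"dx":0,"dy":1,"dz":0,"gripper":-1},
    {"rx":0,"ry":0,"rz":0,"dx":0,"dy":0,"dz":0,"gripper":-1},
    {"rx":0,"ry":0,"rz":0,"dx":0,"dy":0,"dz":0,"gripper":-1},
    {"rx":0,"ry":0,"rz":0,"dx":0,"dy":0,"dz":0,"gripper":-1},
    {"rx":0,"ry":0,"rz":0,"dx":0,"dy":0,"dz":0,"gripper":-1}
  ],
  "grip_force": 80
}}

```text
clock: 13.88
tcp_pos: [0.4657, -0.2163, 0.0878]
orientation: [-2.181, -2.256, 0.002]
contact_force: [-9.7, -0.0, 6.6]
grip_width: 0.0219
gripper_force: 81.0
```

```bash
python3 - <<'E'
from h import *
togo([.4668,-.2168,.0885],1.8)
im=r.grab_frame("scene");tp=r.grab_frame("top")
o=np.hstack([cv2.resize(im[175:260,170:240],None,fx=5.6,fy=6.5,interpolation=cv2.INTER_CUBIC),cv2.resize(tp[190:300,325:395],(392,552),interpolation=cv2.INTER_CUBIC)])
cv2.imwrite("pics/c6.png",o)
E
```

```text
t 13.875 tcp [ 0.4657 -0.2163  0.0878] F [-9.7 -0.   6.6] M [0.07 2.24 0.03] w 0.0219 g 81.00945621728897
turn tool deg [-0.19 -0.08  0.14] shift now [-0.6  1.1 -0.7] after turn [-0.6  1.1 -0.7]
```

View pics/c6.png

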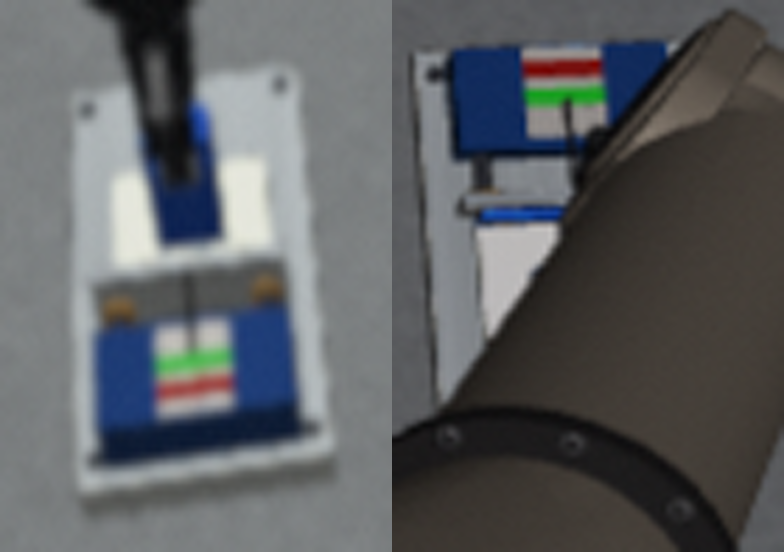

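The pointer tip is in green at top-view crop (568,100), roughly 14.5 mm. Bed load is a bit high (about 9 N), so I'll ease it slightly and add a little push towards mid-green.

Call:
{"name": "step_arm", "arguments": {
  "moves": [
    {"rx":0,"ry":0,"rz":0,"dx":0,"dy":0,"dz":-0.3,"gripper":-1},
    {"rx":0,"ry":0,"rz":0,"dx":0,"dy":1,"dz":0,"gripper":-1},
    {"rx":0,"ry":0,"rz":0,"dx":0,"dy":1,"dz":0,"gripper":-1},
    {"rx":0,"ry":0,"rz":0,"dx":0,"dy":0,"dz":0,"gripper":-1},
    {"rx":0,"ry":0,"rz":0,"dx":0,"dy":0,"dz":0,"gripper":-1},
    {"rx":0,"ry":0,"rz":0,"dx":0,"dy":0,"dz":0,"gripper":-1},
    {"rx":0,"ry":0,"rz":0,"dx":0,"dy":0,"dz":0,"gripper":-1},
    {"rx":0,"ry":0,"rz":0,"dx":0,"dy":0,"dz":0,"gripper":-1},
    {"rx":0,"ry":0,"rz":0,"dx":0,"dy":0,"dz":0,"gripper":-1},
    {"rx":0,"ry":0,"rz":0,"dx":0,"dy":0,"dz":0,"gripper":-1},
    {"rx":0,"ry":0,"rz":0,"dx":0,"dy":0,"dz":0,"gripper":-1}
  ]
}}

```text
clock: 15.35
tcp_pos: [0.4675, -0.2162, 0.0879]
orientation: [-2.181, -2.256, 0.003]
contact_force: [-9.5, -0.5, 4.1]
grip_width: 0.0219
gripper_force: 80.7
```

```bash
python3 - <<'E'
from h import *
togo([.4668,-.2168,.0885],1.8)
im=r.grab_frame("scene");tp=r.grab_frame("top")
o=np.hstack([cv2.resize(im[190:240,180:230],(400,550),interpolation=cv2.INTER_CUBIC),cv2.resize(tp[195:250,335:375],(400,550),interpolation=cv2.INTER_CUBIC)])
cv2.imwrite("pics/c7.png",o)
E
```

```text
t 15.35 tcp [ 0.4675 -0.2162  0.0879] F [-9.5 -0.5  4.1] M [-0.07  2.16  0.04] w 0.0219 g 80.71479856967926
turn tool deg [-0.22 -0.08  0.14] shift now [-0.5 -0.7 -0.6] after turn [-0.5 -0.7 -0.6]
```

View pics/c7.png

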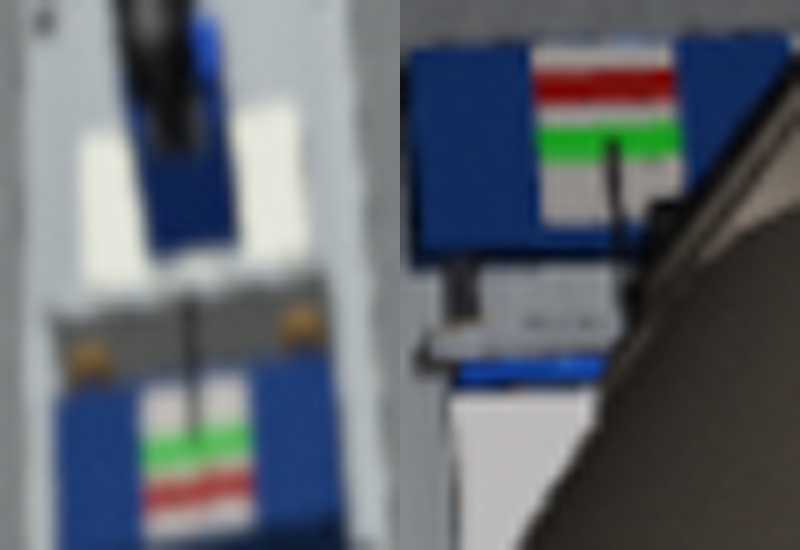

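The tip is mid-green at right-half crop (613,140); green spans rows 122–162, so about 17 mm. Now a last centring check from the foot, flange and fence edges.

```bash
python3 - <<'E'
from h import *
t=np.radians(1.8);c,s=np.cos(t),np.sin(t);J=np.array([.495,-.216])
def jf(w): d=w-J; return (np.c_[d@[c,s],d@[-s,c]]*1000).round(1)
S=lambda p:np.array(p)/[8,11]+[180-.44,190-.45]
T=lambda p:np.array(p)/[10,10]+[335-.45,195-.45]
print("foot back corners",jf(plane("scene",S([[80,132],[297,100]]),.035)))
print("foot sides near fence",jf(plane("scene",S([[80,285],[310,240]]),.035)))
print("fence ends",jf(plane("scene",S([[52,320],[327,272]]),.067)))
print("pointer tip",jf(plane("scene",S([[195,435]]),.069)))
print("top: flange left, fence left",jf(plane("top",T([[455,372]]),.057)),jf(plane("top",T([[430,338]]),.067)),"tip",jf(plane("top",T([[213,140]]),.069)))
E
```

```text
foot back corners [[-75.  -44.5]
 [-73.5  46.2]]
foot sides near fence [[-12.7 -46. ]
 [-15.3  47.5]]
fence ends [[ 27.5 -52.7]
 [ 26.9  54.6]]
pointer tip [[80.4  0.6]]
top: flange left, fence left [[  9.3 -64.6]] [[ 17.7 -56.1]] tip [[76.3  0.6]]
```

The foot's centre is at y ≈ 0.9 mm, the fence's at 0.9 and the pointer at 0.6, so it is centred. It is square within about 1° and steady. (The top-view flange and fence numbers had a crop-offset slip and aren't needed.) Handing in.

```bash
python3 -c "
from bench import r
print(r.hand_in())"
```

```text
the job is handed in; nothing more can be done
None
```

I handed the job in with the arm still gripping the white and blue holder on the jig bed and pressing it squarely against the fence, centred within about 1 mm, pointer mid-green (about 17 mm); `hand_in()` returned no verdict.

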